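Check in a sample: label to the reader, cover on the jar

TASK

Check in the sample jar that stands on the balance: turn it so that its bar-code label squarely faces the window of the code reader beside the balance, and close the jar with the larger of the two loose covers. The cover must be seated level on the rim, set down gently rather than dropped; the jar stays upright on the pan, and the small cover, the small jar and the spatula are left where they are.

Things in the scene. Friction and masses are not known exactly. Their poses are not given: they have to be found in the camera images.
- jar: Open round grey plastic sample jar, 62 mm across, 80 mm high, wall 4 mm (mouth 54 mm), about 0.26 kg, loose on the balance pan. Origin: centre of its underside; z up; +x points out through the middle of its white bar-code label (40 mm wide round the wall, 46 mm high). It can be pinched across its diameter from above and turned in place or lifted.
- label (a point): Centre of the jar's label, 32 mm from the jar's axis along its +x and 36 mm above its underside.
- jar_rim (a point): Centre of the jar's mouth at rim height, 80 mm above the jar's underside.
- cover: Larger loose cover: steel disc 76 mm across, 5 mm thick; under it a boss 48 mm across, 6 mm high, that drops into the jar's mouth (3 mm spare all round); on top a black knob 20 mm across, 26 mm high. 0.12 kg, boss down on the bench. Origin: centre of the boss's underside; disc z 6 to 11 mm, knob top 37 mm. Seated, the disc lies on the rim, origin 6 mm below the rim centre.
- reader_window (a point): Centre of the dark window of the code reader: a grey block 66 mm wide, 50 mm deep, top 140 mm above the bench, on a post and black foot, fixed at the left (+y) side of the balance. Window 108 mm above the bench, 115 to 170 mm from the jar's axis; the point's -x axis points out of it, roughly towards the pan.
- pan (a point): Centre of the top of the balance's round steel pan, 130 mm in diameter, 65 mm above the bench. The balance is fixed: white housing about 190 mm wide and 280 mm deep, 50 mm high, display towards the robot; the jar starts up to 22 mm from the pan's centre.
- small_cover: Bystander: smaller steel cover of the same form, disc 52 mm in diameter, boss 32 mm in diameter, knob 16 mm in diameter and 20 mm high. It may have changed places with the larger cover. Origin: centre of its underside.
- small_jar: Bystander: open grey jar without a label, 44 mm in diameter, 55 mm high, on the bench. Origin: centre of its underside.
- spatula: Bystander: narrow steel lab spatula, 180 mm long, 14 mm wide, 5 mm thick, lying on the bench nearer the robot than the covers, about crosswise to the robot. Origin: under its middle.
There are look-alikes about, which are no part of the job. What is shaped like the cover but pink is not meant.

How it is judged:
By the outcome, as a careful person would: the job done as asked, in the order asked, and still so for the second after the job is handed in, with the robot touching nothing.
It also fails if it takes over 58 s, if anything falls off the work surface, if the arm or the gripper's body presses on something with over 40 N, if the wrist force passes 120 N, or if a joint passes its speed limit or range.

ROBOT

A 6-joint arm with a two-finger parallel gripper is mounted at the origin on the work surface. World frame = base frame: x ahead of the robot, y to its left, z up, the work surface at z = 0. Lengths are in m, angles in degrees, forces in N, time in s.
With the tool pointing down it reaches from about 0.25 to 0.725 m from the base axis. Payload 9.7 kg.
Tool frame: the origin (TCP) lies between the finger pads; the fingertips stand bot.tcp_to_tips ahead of it and the grasp point (between the pads) lies 2 mm behind it (bot.tcp_to_tips is the distance from the TCP to the fingertips, in m); z points along the fingers, y is the line along which they close (so a half turn about z gives the same grasp; the last joint's range is limited). The gripper opens to 85 mm and grips with 20 to 120 N. Pads are 22 mm wide; open, the fingers measure 114 mm over their backs; the gripper's body (76 mm by 85 mm) begins 54 mm behind the grasp point. The pads swing forward as they close: fully open they stand 13 mm farther back than shut.
Start: joints at [69.672, 4.979, 10.078, 95.1, 0, 90], TCP at [0.191, 0.516, 0.225] pointing down, gripper open.
Joint ranges: [-179.16, 179.16], [-48.56, 103.87], [-65.8, 70.77], [-126.05, 130.52], [-82.76, 87.17], [-180, 180]. Speed limits (degrees/s): [127.2, 127.2, 147.25, 180, 180, 180].

INTERFACE

Orientations are given as [roll, pitch, yaw] about the fixed x, y, z axes, in that order (R = Rz(yaw) Ry(pitch) Rx(roll)).
In Python, from workcell import sensors, camera, camera_params, bot gives the robot as it stands.
- The arm moves only by the tool apply_moves, never from a script. Its argument "motion" is a list of rows, each an object with "jaw": the opening, from -1 (shut) to 1 (fully open); "xyz": the shift along the tool's x, y, z in mm, a list of three; "twist": the turn about the tool's z in rad. A call has 1 to 5 rows; each row is the pose to reach, as a shift and turn from the pose commanded when the call began, along the tool's axes at that moment; what a row does not reach only later rows make up. A row lasts 1/8 s, in which the tool goes at most 62.5 mm and 10.7 degrees, less where a joint would pass 70% of its speed; a pose out of reach is approached as far as the arm can. A call with a gripper value outside its range is refused whole. The fingers move at their own pace and stop on an object; "grip_force" is the grip in N (left out, the last holds). Time passes only in rows, so rows that repeat a pose let the fingers close. It gives the time, the measured TCP pose, the force, the opening and the grip force at its end, in the units of the state.
- sensors.get_obs(): the state, without advancing time (a new reading comes with each control period).
- camera(name): name is "scene" or "top" or "wrist"; returns (picture, depth): 480x640x3 uint8, red, green, blue; 480x640 float32, m along the optical axis (not along the pixel's ray), 0 where there is no reading.
- camera_params(name): a dict with "mtx" (3x3 intrinsics, pixels), "rvec" (rotation vector, rad) and "tvec" (3), from world to camera coordinates, as OpenCV has them. Camera axes: x right, y down, z forward; pixel columns grow to the right and rows downward; lengths in m; the calibration is good to about 2 mm. A picture is of the moment at which its call begins: read the wrist's pose just before it. camera_params takes no time and is no camera call; for the wrist camera it gives the pose at the moment of the call.
- bot.job_done(): hands the job in; it is judged then, once.
The state is a dict: "time": time; "q": joint angles; "qd": joint speeds; "joint_efforts": joint torques, N m; "ee_pos": TCP position; "tcp_rot": TCP orientation; "wrist_force": force on the tool from outside, world axes, zero at the start; "torque": the same for the moment, N m; "opening": finger opening in m; "grasp_force": force on a finger pad.
Only numpy, scipy, OpenCV 4.12 (cv2) and the standard library are available. Lean on these libraries where they do the work, as an engineer would, in place of code of your own. Each camera call takes 0.05 s, during which the arm holds its last target. There are 200 camera calls.

## Working session

There is one attempt and no reset: what is moved stays moved. The work goes in short steps, Python scripts to look and compute and a tool call to move; the robot and the scene stay as the last step left them, time stands still between calls to the robot, and variables do not carry over. Pictures are saved under pics/ and viewed, at most 10 in all, crops included, and the job is handed in when it is done.

Besides the shell and the picture viewer there is one more tool, called after "Call:" as name([rows], argument=value, ...), one row to a line, values as JSON. apply_moves: Moves the arm, as the interface text tells. Its arguments: {"type":"object","properties":{"motion":{"type":"array","items":{"type":"object","properties":{"jaw":{"type":"number"},"xyz":{"type":"array","items":{"type":"number"}},"twist":{"type":"number"}}}},"grip_force":{"type":"number"}},"required":["motion"]}

```bash
mkdir -p pics; ls; python3 - <<'E'
from workcell import sensors,camera,camera_params,bot
import cv2,numpy as np
print(sensors.get_obs(),bot.tcp_to_tips)
for n in("scene","top"):
    p,d=camera(n);cv2.imwrite(f"pics/{n}0.png",p[...,::-1]);np.save(f"{n}_d.npy",d);np.save(f"{n}_p.npy",p);print(n,camera_params(n))
E
```

```text
pics
{'time': 0.0, 'q': array([6.96717991e+01, 5.01145309e+00, 1.00361661e+01, 9.50973020e+01,
       2.19666024e-03, 9.00002317e+01]), 'qd': array([ 0.04560228,  0.00534279, -0.09194726,  0.03520466,  0.11729603,
        0.08543598]), 'joint_efforts': array([-1.56568887e-03, -5.20398688e+01,  4.64795423e+01,  1.66603649e-02,
       -2.91737126e-05,  3.07589585e-05]), 'ee_pos': array([0.19098531, 0.51555256, 0.224595  ]), 'tcp_rot': array([-1.79927411e+02, -2.19636496e-03,  1.59671565e+02]), 'wrist_force': array([ 0.2693084 , -1.35925876, -0.06351279]), 'torque': array([-0.01403053,  0.04131487, -0.02929263]), 'grasp_force': 0.0, 'opening': 0.08555544546777631} 0.017
scene {'mtx': array([[584.76442135,   0.        , 316.4324623 ],
       [  0.        , 584.76442135, 242.58185791],
       [  0.        ,   0.        ,   1.        ]]), 'rvec': array([ 1.18648791,  2.25838846, -1.01539772]), 'tvec': array([ 0.34105479, -0.19067426,  1.6587364 ])}
top {'mtx': array([[435.22051482,   0.        , 322.25104946],
       [  0.        , 435.22051482, 243.31087052],
       [  0.        ,   0.        ,   1.        ]]), 'rvec': array([ 2.12491763, -2.0667873 ,  0.23777082]), 'tvec': array([-0.0580052 ,  0.56309535,  0.85917419])}
```

View pics/scene0.png

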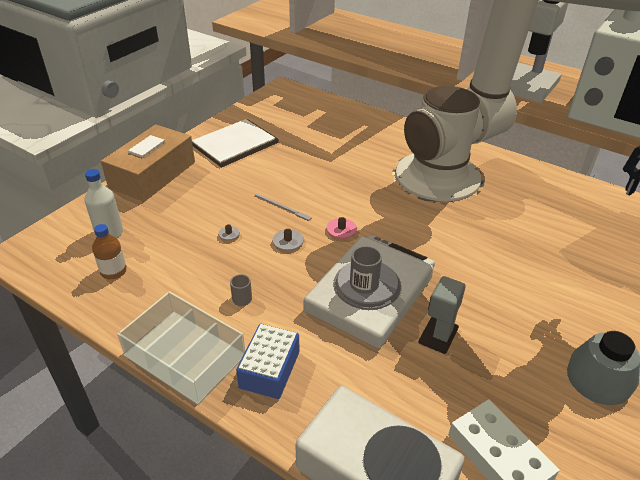

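View pics/top0.png

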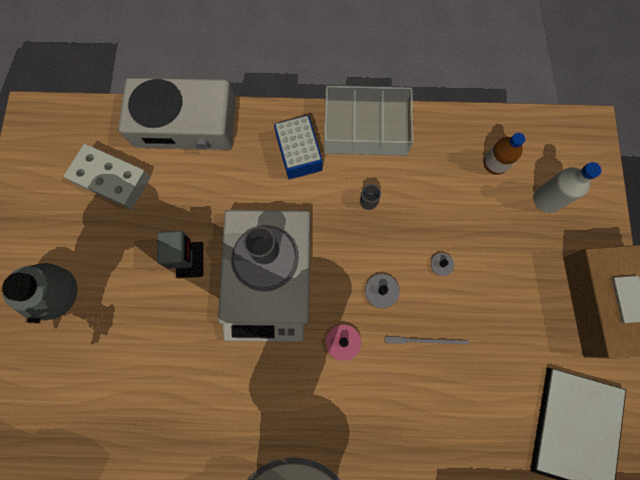

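Candidates for the cover: grey large, top (382,290) / scene (288,240); grey small, top (442,264) / scene (228,233); pink, top (343,342) / scene (341,228), which is excluded. I choose the large grey one. The jar is at top (262,243) with its label at scene (362,280), and the reader is at top (180,252).

```bash
cat > h.py <<'E'
import numpy as np,cv2
from workcell import sensors,camera,camera_params,bot
from scipy.optimize import least_squares
def cloud(d,P):
    R=cv2.Rodrigues(np.array(P["rvec"]))[0];K=P["mtx"]
    v,u=np.mgrid[:480,:640];X=np.stack([(u-K[0,2])/K[0,0]*d,(v-K[1,2])/K[1,1]*d,d],-1)
    return (X-np.array(P["tvec"]).ravel())@R      # world
def circ(p,r=None):
    p=p[:,:2];c=np.r_[p.mean(0),.03 if r is None else r]
    f=lambda s:np.hypot(*(p-s[:2]).T)-(s[2] if r is None else r)
    s=least_squares(f,c,loss="soft_l1",f_scale=.001);return s.x,np.sqrt(np.mean(f(s.x)**2))
E
python3 - <<'E'
from h import *
C={n:cloud(np.load(n+"_d.npy"),camera_params(n)) for n in("top","scene")}
def win(n,u0,u1,v0,v1):return C[n][v0:v1,u0:u1].reshape(-1,3)
for n,(b) in {"top":{"big":(360,405,268,312),"small":(428,456,250,278),"pink":(322,364,322,364)},"scene":{"big":(268,308,225,255),"small":(215,243,220,246),"pink":(322,360,215,242)}}.items():
    for k,w in b.items():
        p=win(n,*w);z=p[:,2];m=(z>.005)&(z<.016);q=p[m]
        kn=p[z>.028]
        print(n,k,"disc mid",(q.min(0)+q.max(0))/2,"size",np.ptp(q,axis=0)[:2],"z",np.median(q[:,2]),"knob",kn.mean(0) if len(kn) else None,z.max())
for n,w in {"top":(235,290,215,275),"scene":(335,395,240,300)}.items():
    p=win(n,*w);z=p[:,2];m=(z>.135);print(n,"jar rim pts",m.sum(),z.max(),circ(p[m]),(p[m].min(0)+p[m].max(0))/2,np.ptp(p[m],axis=0))
# reader
for n,w in {"top":(150,215,220,285),"scene":(415,470,270,355)}.items():
    p=win(n,*w);q=p[(p[:,2]>.08)];print(n,"reader",len(q),q.min(0),q.max(0))
    t=p[(p[:,2]>.13)&(p[:,2]<.15)]; 
    if len(t)>10: print(cv2.minAreaRect((t[:,:2]*1000).astype(np.float32)),np.median(t[:,2]))
# pan
p=win("top",225,305,215,300);q=p[(p[:,2]>.06)&(p[:,2]<.072)];print("pan",cv2.minEnclosingCircle((q[:,:2]*1000).astype(np.float32)),np.median(q[:,2]))
# label in scene: bright px in jar
I=np.load("scene_p.npy")[265:292,345:378].min(2);L=C["scene"][265:292,345:378][I>140]
print("label",len(L),L.mean(0))
for P in("top","scene"):
    c=camera_params(P);print(P,-cv2.Rodrigues(c["rvec"])[0].T@c["tvec"])
s=np.load("scene_p.npy");t=np.load("top_p.npy")
cv2.imwrite("pics/crop1.png",np.hstack([cv2.resize(s[220:360,330:470],(400,400),interpolation=2),cv2.resize(t[215:355,310:450],(400,400),interpolation=2)])[...,::-1])
E
```

```text
top big disc mid [ 0.47424262 -0.18104699  0.0104967 ] size [0.07549092 0.08472447] z 0.010432412121254415 knob [ 0.46317302 -0.16469999  0.11845427] 0.9653894184703335
top small disc mid [ 0.53766728 -0.31037543  0.01094585] size [0.05043751 0.05167161] z 0.010421221087522059 knob [ 0.52350795 -0.29071916  0.10248773] 0.9653894184703335
top pink disc mid [ 0.36116264 -0.09234728  0.01063363] size [0.07345587 0.07305909] z 0.01053189297494964 knob [ 0.36120166 -0.09137443  0.07342948] 0.9653894184703335
scene big disc mid [ 0.46577133 -0.17837323  0.01052084] size [0.11412822 0.10869796] z 0.01182670696562562 knob [ 0.53498914 -0.12760481  0.09803745] 0.9476576129071498
scene small disc mid [ 0.53347007 -0.32035799  0.01044362] size [0.07508919 0.09035188] z 0.011577180290641077 knob [ 0.59195651 -0.25468959  0.09274359] 0.9476576129071498
scene pink disc mid [ 0.36384745 -0.10162409  0.01044282] size [0.11693706 0.10979274] z 0.011820344175195266 knob [ 0.44084108 -0.03738693  0.10280563] 0.9476576129071498
top jar rim pts 264 0.9653894184703335 (array([0.54583461, 0.07900163, 0.028
[... 231 characters left out ...]
 [0.92293825 0.26692125 0.54134808] [0.81623441 0.43428544 0.81261908]
top reader 1181 [ 0.35224502 -0.05067525  0.08487633] [0.56586445 0.28058903 0.96538942]
((532.1354370117188, 254.56753540039062), (66.65825653076172, 50.624080657958984), 2.6397411823272705) 0.13885662457301132
scene reader 1212 [0.49923534 0.22991931 0.08141019] [1.33105545 0.48406397 0.94765761]
((535.4117431640625, 257.2337646484375), (70.65779113769531, 50.25358963012695), 5.583553314208984) 0.14069777433171354
pan ((532.936279296875, 80.18891143798828), 64.95003509521484) 0.06471684432410542
label 85 [0.54965412 0.04263332 0.07665297]
top [ 0.35224502 -0.05067525  0.96538942]
scene [1.33105545 0.48406397 0.94765761]
```

View pics/crop1.png

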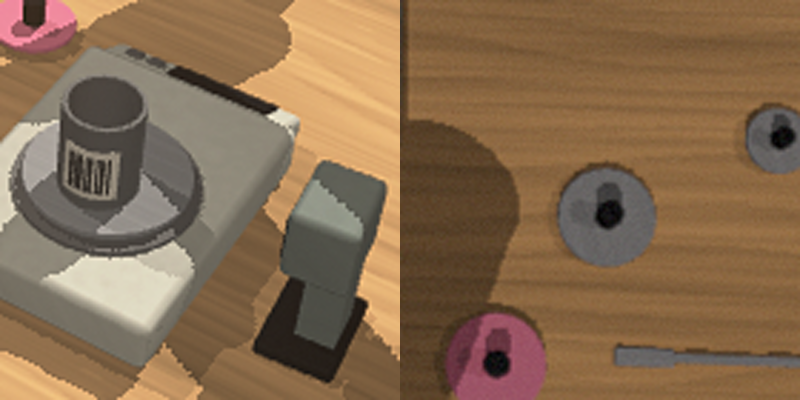

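The crop confirms it: the large grey cover is at right, crop (605,215), with the pink one at (495,350). The label faces the scene camera, left of its centre line.

```bash
cat >> h.py <<'E'
def delta(tgt,yaw=None):
    o=sensors.get_obs();from scipy.spatial.transform import Rotation as Ro
    R=Ro.from_euler("xyz",o["tcp_rot"],degrees=True).as_matrix()
    d=R.T@(np.array(tgt)-o["ee_pos"])*1000
    y=None if yaw is None else np.radians((o["tcp_rot"][2]-yaw+180)%360-180)
    return d.round(1),y,o["ee_pos"].round(4),o["tcp_rot"].round(2),o["q"].round(1)
def ray(P,u,v):
    R=cv2.Rodrigues(np.array(P["rvec"]))[0];c=-R.T@np.array(P["tvec"]).ravel()
    return c,np.stack([(np.asarray(u)-P["mtx"][0,2])/P["mtx"][0,0],(np.asarray(v)-P["mtx"][1,2])/P["mtx"][1,1],np.ones(np.shape(u))],-1)@R
def labaz(img,P,c,box,thr=130,r=.0315):
    u0,u1,v0,v1=box;g=img[v0:v1,u0:u1].min(2);v,u=np.nonzero(g>-1);o,D=ray(P,u+u0,v+v0)
    e=o[:2]-c;a=(D[:,:2]**2).sum(1);b=D[:,:2]@e;cc=e@e-r*r;q=b*b-a*cc
    t=(-b-np.sqrt(np.maximum(q,0)))/a;X=o+D*t[:,None];ok=(q>0)&(X[:,2]>.08)&(X[:,2]<.122)
    az=np.degrees(np.arctan2(X[:,1]-c[1],X[:,0]-c[0]));return az[ok],g.ravel()[ok]
E
python3 - <<'E'
from h import *
P=camera_params("scene");I=np.load("scene_p.npy")
az,g=labaz(I,P,np.array([.547,.0805]),(335,400,240,310))
for a in range(-60,120,6):
    m=(az>=a)&(az<a+6)
    if m.any():print(a,m.sum(),np.percentile(g[m],[10,50,90]).round())
print(camera_params("wrist"));c=camera_params("wrist");print(-cv2.Rodrigues(c["rvec"])[0].T@c["tvec"],cv2.Rodrigues(c["rvec"])[0])
print(delta([.53,.08,.3],100))
E
```

```text
-60 1 [160. 160. 160.]
-54 3 [132. 134. 156.]
-48 7 [ 76. 105. 133.]
-42 8 [51. 54. 77.]
-36 11 [53. 57. 59.]
-30 13 [60. 62. 76.]
-24 16 [ 95. 114. 116.]
-18 17 [ 43.  89. 116.]
-12 19 [30. 66. 93.]
-6 21 [ 44.  47. 105.]
0 21 [33. 48. 87.]
6 23 [ 46.  91. 120.]
12 22 [31. 68. 95.]
18 24 [ 57.  97. 125.]
24 23 [ 43.  72. 115.]
30 25 [ 29.  49. 112.]
36 24 [ 36.  97. 124.]
42 21 [ 49. 122. 124.]
48 23 [104. 120. 121.]
54 19 [59. 61. 89.]
60 19 [61. 62. 63.]
66 18 [61. 62. 63.]
72 14 [60. 61. 61.]
78 14 [60. 61. 62.]
84 12 [60. 60. 61.]
90 7 [61. 63. 65.]
96 7 [63. 64. 67.]
102 5 [68. 74. 74.]
108 2 [ 87. 100. 112.]
{'mtx': array([[387.15858032,   0.        , 319.43334041],
       [  0.        , 387.15858032, 236.24780668],
       [  0.        ,   0.        ,   1.        ]]), 'rvec': array([-2.34521075, -1.63176371, -0.27028325]), 'tvec': array([-0.54902404, -0.04159347,  0.38129632])}
[0.11204598 0.54463696 0.37331029] [[ 0.34784288  0.93755157 -0.00154188]
 [ 0.88698253 -0.32854744  0.32452823]
 [ 0.30375537 -0.11425245 -0.94587476]]
(array([-469.2, -290.7,  -75. ]), np.float64(1.0414622063587735), array([0.191 , 0.5156, 0.2247]), array([-179.93,   -0.  ,  159.67]), array([69.7,  5. , 10. , 95.1,  0. , 90. ]))
```

Call:
apply_moves([
  {"jaw": 1, "xyz": [-50, -32, -30], "twist": 0.18},
  {"jaw": 1, "xyz": [-100, -64, -60], "twist": 0.36},
  {"jaw": 1, "xyz": [-150, -94, -75], "twist": 0.54},
  {"jaw": 1, "xyz": [-200, -124, -75], "twist": 0.72},
  {"jaw": 1, "xyz": [-250, -154, -75], "twist": 0.9},
])

```text
time: 0.72
ee_pos: [0.373, 0.2828, 0.3004]
tcp_rot: [180.0, -0.0, 107.8]
wrist_force: [1.0, 0.6, -0.4]
opening: 0.0856
grasp_force: 0.0
```

```bash
python3 -c "
from h import *
print(delta([.54,.08,.3],100))"
```

```text
(array([-244.1,   97.2,    0.4]), np.float64(0.1357256787872828), array([0.373 , 0.2828, 0.3004]), array([ 1.7997e+02, -1.0000e-02,  1.0778e+02]), array([ 37.2,  -3.8,   9.7, 103.5,  -0. , 109.4]))
```

Call:
apply_moves([
  {"jaw": 1, "xyz": [-58, 23, 0], "twist": 0.06},
  {"jaw": 1, "xyz": [-116, 46, 0], "twist": 0.12},
  {"jaw": 1, "xyz": [-174, 69, 0], "twist": 0.13},
  {"jaw": 1, "xyz": [-232, 92, 0], "twist": 0.13},
  {"jaw": 1, "xyz": [-244, 97, 0], "twist": 0.13},
])

```text
time: 1.35
ee_pos: [0.5415, 0.0798, 0.2989]
tcp_rot: [-179.9, 0.0, 100.4]
wrist_force: [-0.2, -0.5, -0.9]
opening: 0.0853
grasp_force: 0.0
```

```bash
python3 - <<'E'
from h import *
P=camera_params("wrist");p,d=camera("wrist");cv2.imwrite("pics/w1.png",p[...,::-1]);np.save("w1.npy",p);np.save("w1d.npy",d);np.savez("w1P",**P)
X=cloud(d,P);q=X.reshape(-1,3);ok=(d.ravel()>0)
m=ok&(q[:,2]>.137)&(q[:,2]<.155)&(np.hypot(q[:,0]-.547,q[:,1]-.08)<.045);r=q[m]
print(m.sum(),np.median(r[:,2]),circ(r),(r.min(0)+r.max(0))/2,np.ptp(r,axis=0))
t=q[ok&(q[:,2]>.13)&(q[:,2]<.15)&(q[:,1]>.2)];print("reader",len(t),t.min(0) if len(t) else 0)
if len(t)>9:print(cv2.minAreaRect((t[:,:2]*1000).astype(np.float32)))
print(delta([.547,.08,.3],100))
E
```

```text
1351 0.1447167055110251 (array([0.54549431, 0.0799445 , 0.02853663]), np.float64(0.001241079223020228)) [0.54579422 0.07935647 0.14211885] [0.06142227 0.06125553 0.0102034 ]
reader 680 [0.5034178  0.22712304 0.13000788]
((535.0325927734375, 230.9635009765625), (63.1220703125, 5.887503623962402), 9.482461929321289)
(array([-1.2,  5.4, -1. ]), np.float64(0.00824358755035371), array([0.5415, 0.0802, 0.299 ]), array([-1.7989e+02,  2.0000e-02,  1.0047e+02]), array([  8.4,   7.2,  20.8, 103.8,  -0. ,  88. ]))
```

View pics/w1.png

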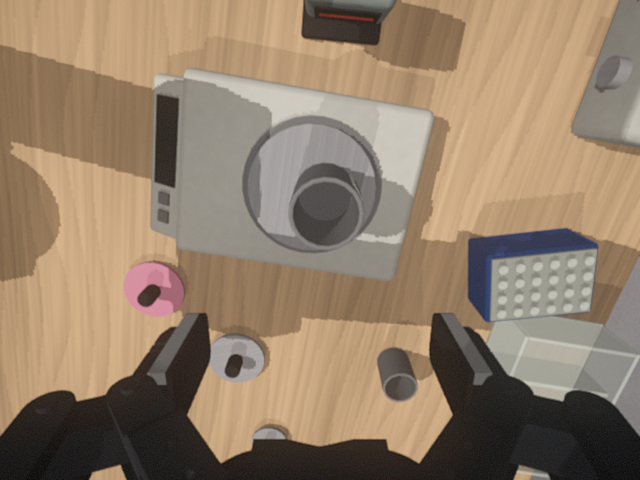

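Jar mouth is at wrist (325,212), the reader's window strip at (345,17), the large cover at (237,357) and the pink cover at (153,288). Jar axis from the top and wrist views is (0.546, 0.080), with the rim at z 0.145, as expected. Next I go down and pinch the jar just below the rim.

Call:
apply_moves([
  {"jaw": 1, "xyz": [-1, 4, 45]},
  {"jaw": 1, "xyz": [-1, 4, 90]},
  {"jaw": 1, "xyz": [-1, 4, 130]},
  {"jaw": 1, "xyz": [-1, 4, 155]},
  {"jaw": 1, "xyz": [-1, 4, 168]},
], grip_force=30)

```text
validation failed for argument at $.mo...
```

Call:
apply_moves([
  {"jaw": 0.3, "xyz": [0, 0, 0]},
  {"jaw": 0.3, "xyz": [0, 0, 0]},
  {"jaw": 0.3, "xyz": [0, 0, 0]},
  {"jaw": 0.3, "xyz": [0, 0, 0]},
  {"jaw": 0.3, "xyz": [0, 0, 0]},
])

```text
validation failed for argument at $.mo...
```

```bash
python3 - <<'E'
from h import *
P=dict(np.load("w1P.npz"));X=cloud(np.load("w1d.npy"),P).reshape(-1,3)
T=cloud(np.load("top_d.npy"),camera_params("top")).reshape(-1,3)
for n,q in(("w",X),("t",T)):
    m=(abs(q[:,0]-.533)<.026)&(q[:,1]>.215)&(q[:,1]<.24)&(q[:,2]>.09)&(q[:,2]<.125);r=q[m]
    if len(r)>9:
        f=np.polyfit(r[:,0]-.533,r[:,1],1);print(n,len(r),f,np.degrees(np.arctan(f[0])),np.std(r[:,1]-np.polyval(f,r[:,0]-.533)))
I=np.load("scene_p.npy");Ps=camera_params("scene")
for c in((.5457,.0797),(.547,.0805),(.5485,.0821)):
    az,g=labaz(I,Ps,np.array(c),(335,400,240,310))
    h=[(a,int(np.percentile(g[(az>=a)&(az<a+3)],90))) for a in range(-45,72,3)];print(c,h)
print(delta([.5457,.0797,.131]),sensors.get_obs()["opening"],sensors.get_obs()["grasp_force"])
E
```

```text
w 659 [0.08389331 0.22828467] 4.7955035171697205 0.0004799134466575848
t 149 [0.07680876 0.22899009] 4.392193721421147 0.0007729338450887359
(0.5457, 0.0797) [(-45, 104), (-42, 77), (-39, 55), (-36, 54), (-33, 59), (-30, 61), (-27, 80), (-24, 108), (-21, 116), (-18, 116), (-15, 64), (-12, 109), (-9, 77), (-6, 115), (-3, 95), (0, 47), (3, 115), (6, 120), (9, 87), (12, 76), (15, 113), (18, 117), (21, 126), (24, 116), (27, 100), (30, 89), (33, 91), (36, 123), (39, 98), (42, 101), (45, 125), (48, 121), (51, 121), (54, 103), (57, 61), (60, 62), (63, 63), (66, 63), (69, 62)]
(0.547, 0.0805) [(-45, 104), (-42, 77), (-39, 55), (-36, 54), (-33, 59), (-30, 62), (-27, 82), (-24, 107), (-21, 116), (-18, 116), (-15, 64), (-12, 94), (-9, 90), (-6, 97), (-3, 105), (0, 47), (3, 115), (6, 121), (9, 116), (12, 96), (15, 90), (18, 117), (21, 126), (24, 111), (27, 110), (30, 87), (33, 117), (36, 124), (39, 97), (42, 121), (45, 125), (48, 121), (51, 121), (54, 92), (57, 61), (60, 62), (63, 63), (66, 63), (69, 62)]
(0.5485, 0.0821) [(-45, 69), (-42, 55), (-39, 54), (-36, 59), (-33, 60), (-30, 75), (-27, 104), (-24, 116), (-21, 117), (-18, 106), (-15, 63), (-12, 91), (-9, 97), (-6, 47), (-3, 105), (0, 86), (3, 96), (6, 115), (9, 89), (12, 94), (15, 74), (18, 127), (21, 119), (24, 108), (27, 98), (30, 77), (33, 124), (36, 123), (39, 88), (42, 122), (45, 125), (48, 121), (51, 120), (54, 72), (57, 62), (60, 63), (63, 63), (66, 62), (69, 62)]
(array([ -1.2,   4.4, 168. ]), None, array([0.5415, 0.0802, 0.299 ]), array([-1.7989e+02,  2.0000e-02,  1.0047e+02]), array([  8.4,   7.2,  20.8, 103.8,  -0. ,  88. ])) 0.08529763834742801 0.0
```

Call:
apply_moves([
  {"jaw": 1, "xyz": [-1, 4, 45], "twist": 0},
  {"jaw": 1, "xyz": [-1, 4, 90], "twist": 0},
  {"jaw": 1, "xyz": [-1, 4, 130], "twist": 0},
  {"jaw": 1, "xyz": [-1, 4, 155], "twist": 0},
  {"jaw": 1, "xyz": [-1, 4, 168], "twist": 0},
], grip_force=30)

```text
time: 2.02
ee_pos: [0.543, 0.0835, 0.1311]
tcp_rot: [-179.9, -0.0, 100.7]
wrist_force: [1.1, -0.1, -0.0]
opening: 0.0853
grasp_force: 0.0
```

```bash
python3 -c "
from h import *
print(delta([.5457,.0797,.131]))"
```

```text
(array([-4.2,  2. ,  0.1]), None, array([0.543 , 0.0835, 0.1311]), array([-1.7991e+02, -1.0000e-02,  1.0074e+02]), array([ 8.7,  4.1, -1.3, 84.7,  0. , 88. ]))
```

Call:
apply_moves([
  {"jaw": 1, "xyz": [-4, 2, 0], "twist": 0},
  {"jaw": 1, "xyz": [-4, 2, 0], "twist": 0},
  {"jaw": 1, "xyz": [-4, 2, 0], "twist": 0},
])

```text
time: 2.4
ee_pos: [0.5474, 0.079, 0.1334]
tcp_rot: [179.9, 0.0, 100.7]
wrist_force: [-0.6, 0.0, 0.3]
opening: 0.0852
grasp_force: 0.0
```

```bash
python3 -c "
from h import *
print(delta([.5457,.0797,.131]))"
```

```text
(array([ 1. , -1.5,  2.4]), None, array([0.5474, 0.079 , 0.1334]), array([179.9 ,   0.  , 100.65]), array([ 8.2,  4.4, -0.7, 84.8,  0. , 87.6]))
```

Call:
apply_moves([
  {"jaw": 1, "xyz": [1, -1, 2], "twist": 0},
  {"jaw": 1, "xyz": [1, -1, 2], "twist": 0},
  {"jaw": 0.7, "xyz": [1, -1, 2], "twist": 0},
  {"jaw": 0.5, "xyz": [1, -1, 2], "twist": 0},
  {"jaw": 0.3, "xyz": [1, -1, 2], "twist": 0},
], grip_force=30)

```text
time: 3.02
ee_pos: [0.5458, 0.0797, 0.1308]
tcp_rot: [180.0, 0.0, 100.7]
wrist_force: [-0.5, -1.0, 3.6]
opening: 0.0591
grasp_force: 31.6
```

Call:
apply_moves([
  {"jaw": 0.3, "xyz": [0, 0, 0], "twist": 0},
  {"jaw": 0.3, "xyz": [0, 0, 0], "twist": 0},
  {"jaw": 0.3, "xyz": [0, 0, 0], "twist": 0},
])

```text
time: 3.4
ee_pos: [0.5458, 0.0797, 0.1308]
tcp_rot: [180.0, 0.0, 100.7]
wrist_force: [-1.1, 0.0, 6.0]
opening: 0.0589
grasp_force: 31.8
```

Call:
apply_moves([
  {"jaw": 0.3, "xyz": [0, 0, -1], "twist": -0.13},
  {"jaw": 0.3, "xyz": [0, 0, -1], "twist": -0.27},
  {"jaw": 0.3, "xyz": [0, 0, -1], "twist": -0.41},
  {"jaw": 0.3, "xyz": [0, 0, -1], "twist": -0.55},
  {"jaw": 0.3, "xyz": [0, 0, -1], "twist": -0.7},
])

```text
time: 4.03
ee_pos: [0.5451, 0.0795, 0.1309]
tcp_rot: [-179.9, -0.1, 141.0]
wrist_force: [-2.5, -1.3, 2.4]
opening: 0.0589
grasp_force: 33.0
```

Call:
apply_moves([
  {"jaw": 0.3, "xyz": [0, 0, 0], "twist": -0.14},
  {"jaw": 0.3, "xyz": [0, 0, 0], "twist": -0.28},
  {"jaw": 0.3, "xyz": [0, 0, 0], "twist": -0.42},
  {"jaw": 0.3, "xyz": [0, 0, 0], "twist": -0.56},
  {"jaw": 0.3, "xyz": [0, 0, 0], "twist": -0.7},
])

```text
time: 4.65
ee_pos: [0.5453, 0.0793, 0.1309]
tcp_rot: [-179.9, -0.1, -178.9]
wrist_force: [-1.4, -2.2, 1.1]
opening: 0.059
grasp_force: 33.0
```

Call:
apply_moves([
  {"jaw": 0.3, "xyz": [0, 0, 0], "twist": 0},
  {"jaw": 0.3, "xyz": [0, 0, 0], "twist": 0},
])

```text
time: 4.9
ee_pos: [0.5456, 0.0796, 0.1309]
tcp_rot: [-180.0, -0.0, -179.3]
wrist_force: [0.1, -0.4, -1.1]
opening: 0.059
grasp_force: 32.8
```

Call:
apply_moves([
  {"jaw": 0.6, "xyz": [0, 0, 0], "twist": 0},
  {"jaw": 1, "xyz": [0, 0, 0], "twist": 0},
  {"jaw": 1, "xyz": [0, 0, 0], "twist": 0},
  {"jaw": 1, "xyz": [0, 0, -20], "twist": 0},
  {"jaw": 1, "xyz": [0, 0, -70], "twist": 0},
])

```text
time: 5.52
ee_pos: [0.5446, 0.0796, 0.1999]
tcp_rot: [-180.0, -0.2, -179.1]
wrist_force: [1.6, 0.4, 1.1]
opening: 0.0855
grasp_force: 0.0
```

Call:
apply_moves([
  {"jaw": 1, "xyz": [0, 0, -40], "twist": 0.18},
  {"jaw": 1, "xyz": [0, 35, -40], "twist": 0.36},
  {"jaw": 1, "xyz": [0, 70, -40], "twist": 0.54},
  {"jaw": 1, "xyz": [0, 105, -40], "twist": 0.72},
  {"jaw": 1, "xyz": [0, 140, -40], "twist": 0.9},
])

```text
time: 6.15
ee_pos: [0.5435, 0.2209, 0.2414]
tcp_rot: [180.0, 0.0, 128.9]
wrist_force: [0.6, 0.0, 0.4]
opening: 0.0854
grasp_force: 0.0
```

```bash
python3 -c "
from h import *
print(delta([.54,.22,.24],92))"
```

```text
(array([ 1.5, -3.3,  1.4]), np.float64(0.644770101888229), array([0.5435, 0.2209, 0.2414]), array([179.98,   0.  , 128.94]), array([22.1, 10.5, 18.1, 97.5,  0. , 73.2]))
```

Call:
apply_moves([
  {"jaw": 1, "xyz": [0, 0, 0], "twist": 0.18},
  {"jaw": 1, "xyz": [0, 0, 0], "twist": 0.36},
  {"jaw": 1, "xyz": [0, 0, 0], "twist": 0.54},
  {"jaw": 1, "xyz": [0, 0, 0], "twist": 0.64},
  {"jaw": 1, "xyz": [0, 0, 0], "twist": 0.64},
])

```text
time: 6.78
ee_pos: [0.5436, 0.2197, 0.2413]
tcp_rot: [180.0, -0.0, 92.7]
wrist_force: [0.1, 0.3, -0.6]
opening: 0.0855
grasp_force: 0.0
```

```bash
python3 - <<'E'
from h import *
P=camera_params("wrist");p,d=camera("wrist");cv2.imwrite("pics/w2.png",p[...,::-1]);np.save("w2.npy",p);np.save("w2d.npy",d);np.savez("w2P",**P)
p2,d2=camera("scene");np.save("s2.npy",p2);Q=camera("top");np.save("t2d.npy",Q[1])
q=cloud(d,P).reshape(-1,3);m=(d.ravel()>0)&(q[:,2]>.137)&(q[:,2]<.155)&(np.hypot(q[:,0]-.546,q[:,1]-.08)<.045);r=q[m]
print(m.sum(),np.median(r[:,2]),circ(r),(r.min(0)+r.max(0))/2,np.ptp(r,axis=0))
c=(r.min(0)+r.max(0))[:2]/2
for C in(c,np.array([.5457,.0797])):
  for n,im,PP in(("w",p,P),("s",p2,camera_params("scene"))):
    uv=cv2.projectPoints(np.array([[C[0],C[1],.1]]),PP["rvec"],PP["tvec"],PP["mtx"],None)[0].ravel().astype(int)
    k=70;az,g=labaz(im,PP,C,(max(0,uv[0]-k),uv[0]+k,max(0,uv[1]-k),uv[1]+k))
    print(n,C,uv,[(a,int(np.percentile(g[(az>=a)&(az<a+3)],90))) for a in range(39,153,3) if ((az>=a)&(az<a+3)).any()])
E
```

```text
1880 0.14398185437718863 (array([0.54530185, 0.08163497, 0.02869999]), np.float64(0.0011853106990041369)) [0.54561606 0.08016304 0.1419374 ] [0.06100361 0.06306702 0.00987343]
w [0.54561606 0.08016304] [315 366] [(39, 62), (42, 62), (45, 62), (48, 62), (51, 69), (54, 99), (57, 106), (60, 106), (63, 101), (66, 96), (69, 98), (72, 103), (75, 98), (78, 101), (81, 101), (84, 105), (87, 106), (90, 107), (93, 104), (96, 102), (99, 123), (102, 122), (105, 122), (108, 125), (111, 116), (114, 128), (117, 131), (120, 125), (123, 136), (126, 142), (129, 142), (132, 137), (135, 105), (138, 84), (141, 85), (144, 85), (147, 85), (150, 84)]
s [0.54561606 0.08016304] [364 271] [(39, 67), (42, 67), (45, 68), (48, 67), (51, 66), (54, 89), (57, 122), (60, 125), (63, 123), (66, 124), (69, 91), (72, 120), (75, 72), (78, 89), (81, 58), (84, 103), (87, 42), (90, 114), (93, 83), (96, 47), (99, 130), (102, 133), (105, 83), (108, 45)]
w [0.5457 0.0797] [315 367] [(39, 62), (42, 62), (45, 62), (48, 62), (51, 69), (54, 99), (57, 105), (60, 106), (63, 102), (66, 100), (69, 98), (72, 104), (75, 99), (78, 99), (81, 101), (84, 106), (87, 106), (90, 107), (93, 106), (96, 105), (99, 123), (102, 123), (105, 123), (108, 125), (111, 116), (114, 128), (117, 132), (120, 132), (123, 133), (126, 142), (129, 143), (132, 139), (135, 111), (138, 85), (141, 85), (144, 85), (147, 85), (150, 85)]
s [0.5457 0.0797] [364 271] [(39, 67), (42, 67), (45, 67), (48, 67), (51, 66), (54, 77), (57, 107), (60, 125), (63, 123), (66, 123), (69, 98), (72, 83), (75, 84), (78, 119), (81, 57), (84, 90), (87, 73), (90, 43), (93, 140), (96, 69), (99, 44), (102, 47), (105, 138), (108, 133)]
```

View pics/w2.png

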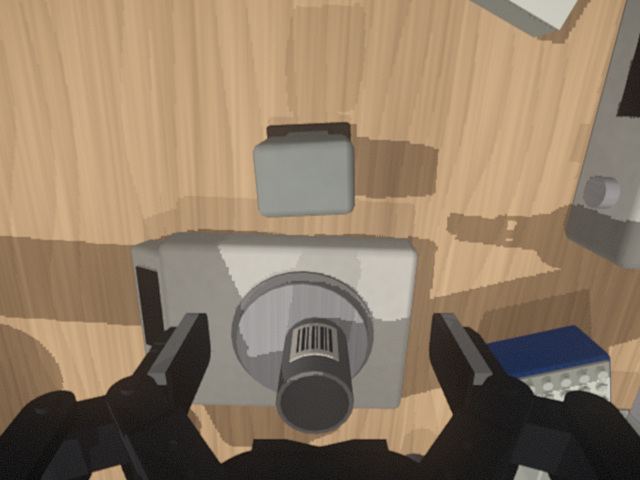

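Wrist view: jar at (315,400) with its label at (315,340), pointing to the reader at (305,178). The label edges lie at azimuths of about 53.5° and 135.5°, so its centre is at 94.5°. I check the reader once more and plan the approach to the cover.

```bash
python3 - <<'E'
from h import *
P=dict(np.load("w2P.npz"));d=np.load("w2d.npy");q=cloud(d,P).reshape(-1,3)
t=q[(d.ravel()>0)&(q[:,2]>.135)&(q[:,2]<.145)&(q[:,1]>.2)]
r=cv2.minAreaRect((t[:,:2]*1000).astype(np.float32));print(r)
T=cloud(np.load("t2d.npy"),camera_params("top"));w=T[268:312,360:405].reshape(-1,3)
m=(w[:,2]>.006)&(w[:,2]<.015)&(np.hypot(w[:,0]-.474,w[:,1]+.181)<.05);e=w[m];print("disc",cv2.minEnclosingCircle((e[:,:2]*1000).astype(np.float32)),e[:,:2].mean(0),np.median(e[:,2]))
m=(w[:,2]>.03)&(w[:,2]<.05);e=w[m];print("knob",e.mean(0),len(e),w[:,2][w[:,2]<.1].max())
print(delta([.465,-.1,.25],92))
E
```

```text
((531.4962768554688, 255.05923461914062), (65.55843353271484, 49.746612548828125), 5.266048431396484)
disc ((474.3312683105469, -176.65533447265625), 37.92313766479492) [ 0.47370406 -0.17624695] 0.010564364977059284
knob [ 0.47412405 -0.17610409  0.03588767] 69 0.03986562679632539
(array([-315.5,  -93.8,   -8.7]), np.float64(0.013078039916854573), array([0.5435, 0.2197, 0.2413]), array([-180.  ,    0.  ,   92.75]), array([ 22. ,  10.5,  18. ,  97.5,   0. , 109.3]))
```

Call:
apply_moves([
  {"jaw": 1, "xyz": [-55, -12, -10], "twist": 0},
  {"jaw": 1, "xyz": [-110, -24, -10], "twist": 0},
  {"jaw": 1, "xyz": [-165, -36, -10], "twist": 0},
  {"jaw": 0.5, "xyz": [-220, -48, -10], "twist": 0},
  {"jaw": 0, "xyz": [-275, -60, -10], "twist": 0},
])

```text
time: 7.55
ee_pos: [0.4957, -0.0595, 0.2515]
tcp_rot: [180.0, 0.0, 92.7]
wrist_force: [1.2, -0.2, -0.1]
opening: 0.0514
grasp_force: 0.0
```

Call:
apply_moves([
  {"jaw": 0, "xyz": [-55, -12, 20], "twist": 0},
  {"jaw": 0, "xyz": [-100, -24, 40], "twist": 0},
  {"jaw": 0, "xyz": [-117, -28, 60], "twist": 0},
  {"jaw": 0, "xyz": [-117, -28, 70], "twist": 0},
  {"jaw": 0, "xyz": [-117, -28, 70], "twist": 0},
])

```text
time: 8.18
ee_pos: [0.4736, -0.1753, 0.181]
tcp_rot: [-180.0, -0.0, 92.7]
wrist_force: [0.5, 0.3, 0.6]
opening: 0.0427
grasp_force: 0.0
```

```bash
python3 - <<'E'
from h import *
P=camera_params("wrist");p,d=camera("wrist");cv2.imwrite("pics/w3.png",p[...,::-1])
q=cloud(d,P).reshape(-1,3);n=(d.ravel()>0)&(np.hypot(q[:,0]-.474,q[:,1]+.176)<.05)
e=q[n&(q[:,2]>.006)&(q[:,2]<.015)];print("disc",cv2.minEnclosingCircle((e[:,:2]*1000).astype(np.float32)),np.median(e[:,2]))
e=q[n&(q[:,2]>.033)&(q[:,2]<.042)];print("knobtop",len(e),(e.min(0)+e.max(0))/2,np.ptp(e,axis=0))
print(delta([.474,-.1763,.032]),sensors.get_obs()["opening"])
E
```

```text
disc ((473.2084655761719, -177.09169006347656), 37.89445877075195) 0.011122897715015583
knobtop 481 [ 0.47333634 -0.17695365  0.03600785] [0.01919003 0.01928103 0.00576313]
(array([ -1.1,   0. , 149.7]), None, array([ 0.4739, -0.1752,  0.1817]), array([ 1.7999e+02, -1.0000e-02,  9.2710e+01]), array([-20.3,  -1.9,  -1.7,  90.1,   0. ,  67. ])) 0.04288649626077327
```

View pics/w3.png

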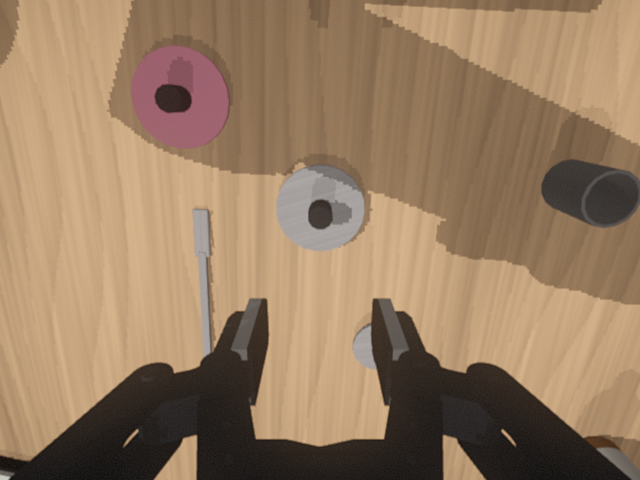

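The wrist view shows the 76 mm grey cover with its knob at (320,214), alone between the fingers' paths. Centre is (0.4735, -0.177), disc top 0.011 and knob top about 0.037. I descend and grip the knob.

Call:
apply_moves([
  {"jaw": 0, "xyz": [-2, 0, 40], "twist": 0},
  {"jaw": 0, "xyz": [-2, 0, 80], "twist": 0},
  {"jaw": 0, "xyz": [-2, 0, 115], "twist": 0},
  {"jaw": 0, "xyz": [-2, 0, 135], "twist": 0},
  {"jaw": 0, "xyz": [-2, 0, 140], "twist": 0},
], grip_force=40)

```text
time: 8.85
ee_pos: [0.4738, -0.177, 0.041]
tcp_rot: [-180.0, -0.0, 92.7]
wrist_force: [-0.3, -0.2, -0.2]
opening: 0.0426
grasp_force: 0.0
```

Call:
apply_moves([
  {"jaw": 0, "xyz": [0, 0, 4], "twist": 0},
  {"jaw": 0, "xyz": [0, 0, 7], "twist": 0},
  {"jaw": 0, "xyz": [0, 0, 7], "twist": 0},
])

```text
time: 9.22
ee_pos: [0.4741, -0.178, 0.0348]
tcp_rot: [180.0, 0.0, 92.6]
wrist_force: [0.2, -0.0, -0.8]
opening: 0.0425
grasp_force: 0.0
```

```bash
python3 -c "
from h import *
print(delta([.4735,-.177,.032]))"
```

```text
(array([ 1. , -0.5,  2.8]), None, array([ 0.4741, -0.178 ,  0.0348]), array([1.7996e+02, 2.0000e-02, 9.2640e+01]), array([-20.6,  -0.3, -16.5,  73.8,  -0. ,  66.8]))
```

Call:
apply_moves([
  {"jaw": 0, "xyz": [1, 0, 2], "twist": 0},
  {"jaw": -0.3, "xyz": [1, 0, 2], "twist": 0},
  {"jaw": -0.6, "xyz": [1, 0, 2], "twist": 0},
  {"jaw": -0.8, "xyz": [1, 0, 2], "twist": 0},
  {"jaw": -0.8, "xyz": [1, 0, 2], "twist": 0},
])

```text
time: 9.85
ee_pos: [0.4737, -0.177, 0.0323]
tcp_rot: [180.0, 0.0, 92.6]
wrist_force: [0.4, -0.2, 0.5]
opening: 0.0087
grasp_force: 0.0
```

Call:
apply_moves([
  {"jaw": -0.8, "xyz": [0, 0, 0], "twist": 0},
  {"jaw": -0.8, "xyz": [0, 0, 0], "twist": 0},
  {"jaw": -0.8, "xyz": [0, 0, 0], "twist": 0},
])

```text
time: 10.22
ee_pos: [0.4737, -0.1769, 0.0323]
tcp_rot: [180.0, -0.0, 92.6]
wrist_force: [0.3, -0.4, -0.3]
opening: 0.0085
grasp_force: 0.0
```

```bash
python3 - <<'E'
from h import *
P=camera_params("wrist");p,d=camera("wrist");t,td=camera("top");s,sd=camera("scene")
a=cv2.resize(p[200:480,170:470],(400,373));b=cv2.resize(t[250:330,340:425],(400,373),interpolation=2);c=cv2.resize(s[190:270,250:335],(400,373),interpolation=2)
cv2.imwrite("pics/x1.png",cv2.resize(np.hstack([a,b]),(800,373))[...,::-1])
print(sensors.get_obs())
E
```

```text
{'time': 10.375, 'q': array([-2.04819237e+01, -2.79900837e-01, -1.67561078e+01,  7.35263798e+01,
       -6.14697032e-04,  6.68828590e+01]), 'qd': array([-0.05604078,  0.1129949 , -0.03767977, -0.07225362,  0.02178514,
        0.04698083]), 'joint_efforts': array([-3.69774818e-03, -4.56542373e+01,  4.59586036e+01,  1.62558728e-03,
       -3.53132718e-04,  5.16393516e-05]), 'ee_pos': array([ 0.47369568, -0.17694057,  0.03227205]), 'tcp_rot': array([-1.79997380e+02, -4.50252520e-04,  9.26352173e+01]), 'wrist_force': array([-0.57855281, -0.31092313, -0.11699238]), 'torque': array([ 0.05185486,  0.02259161, -0.02414987]), 'grasp_force': 0.0, 'opening': 0.00846697750905022}
```

View pics/x1.png

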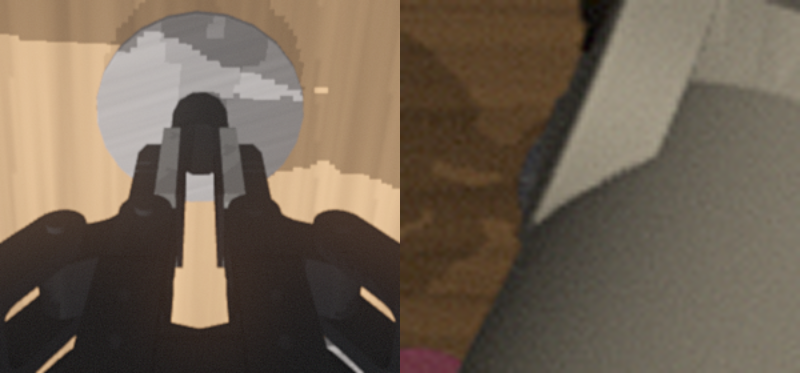

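The crop shows the knob at (200,130) ahead of the closed pads at (170,165) and (232,165), so the grip missed or squeezed off. I measure where the cover is now.

```bash
python3 - <<'E'
from h import *
P=camera_params("wrist");p,d=camera("wrist")
X=cloud(d,P);q=X.reshape(-1,3)
n=(d.ravel()>0)&(np.hypot(q[:,0]-.474,q[:,1]+.17)<.07)
e=q[n&(q[:,2]>.006)&(q[:,2]<.015)];print("disc",circ(e,None)[0],e.min(0),e.max(0),np.median(e[:,2]))
# knob: dark px near disc axis above disc
for (u,v) in [(320,272),(320,280),(320,290),(320,300),(320,320),(298,310),(298,330),(344,310),(344,330),(298,350)]: print(u,v,X[v,u].round(4),p[v,u])
E
```

```text
disc [ 0.4733041  -0.17871132  0.02887883] [ 0.43586454 -0.21527669  0.00619608] [ 0.51102872 -0.13893372  0.01498165] 0.011086329710932563
320 272 [ 0.473  -0.167   0.0173] [53 50 47]
320 280 [ 0.473  -0.1674  0.0251] [56 52 50]
320 290 [ 0.473  -0.1674  0.0348] [50 44 42]
320 300 [ 0.4731 -0.1711  0.0366] [57 53 53]
320 320 [ 0.4736 -0.1805  0.0369] [56 51 47]
298 310 [ 0.4647 -0.1663  0.0539] [115 110 108]
298 330 [ 0.4654 -0.1669  0.0664] [107 100  98]
344 310 [ 0.4819 -0.1662  0.0528] [104 101 100]
344 330 [ 0.481  -0.1655  0.0674] [104 100  96]
298 350 [ 0.4659 -0.1688  0.0749] [126 122 118]
```

```bash
python3 - <<'E'
from h import *
P=camera_params("wrist");p,d=camera("wrist")
q=cloud(d,P).reshape(-1,3);q=q[d.ravel()>0]
for s in(-1,1):
    m=(s*(q[:,0]-.4735)>.005)&(s*(q[:,0]-.4735)<.02)&(abs(q[:,1]+.177)<.016)&(q[:,2]>.016)
    print(s,m.sum(),np.percentile(q[m][:,2],[0,1,5,20,50,90]).round(4),q[m][q[m][:,2].argmin()])
c=-cv2.Rodrigues(P["rvec"])[0].T@P["tvec"];o=sensors.get_obs();print(c-o["ee_pos"],o["ee_pos"],bot.tcp_to_tips,[x for x in dir(bot) if x[0]!='_'])
E
```

```text
-1 6957 [0.016  0.0231 0.0473 0.0674 0.0909 0.121 ] [ 0.46610252 -0.17047813  0.01603032]
1 4615 [0.0161 0.0228 0.0467 0.0627 0.0847 0.1073] [ 0.48219513 -0.17333274  0.01607899]
[-0.00428719  0.08352752  0.14863306] [ 0.47373221 -0.17693424  0.03230864] 0.017 ['PlanningError', 'job_done', 'tcp_to_tips']
```

Call:
apply_moves([
  {"jaw": -0.2, "xyz": [0, 0, 0], "twist": 0},
  {"jaw": 0.0, "xyz": [0, 0, 0], "twist": 0},
  {"jaw": 0.0, "xyz": [0, 0, 0], "twist": 0},
  {"jaw": 0.0, "xyz": [0, 0, 0], "twist": 0},
])

```text
time: 10.98
ee_pos: [0.4737, -0.177, 0.0323]
tcp_rot: [180.0, 0.0, 92.6]
wrist_force: [0.2, 0.2, -0.1]
opening: 0.0429
grasp_force: 0.0
```

```bash
python3 - <<'E'
from h import *
P=camera_params("wrist");p,d=camera("wrist");cv2.imwrite("pics/w4.png",p[...,::-1])
q=cloud(d,P);ok=d>0
print(sensors.get_obs()["opening"])
for n,(a,b) in {"L":(-.034,-.017),"R":(.017,.034)}.items():
    dx=q[...,0]-.4737;m=ok&(dx>a)&(dx<b)&(abs(q[...,1]+.177)<.015)
    z=q[...,2];print(n,np.histogram(z[m],bins=np.arange(0,.1,.005)))
E
```

```text
0.042847579095535125
L (array([   0,   53, 1713,    0,    0,    0,    0,    0,   83,  247,  288,
        319,  366,  394,  383,  676,  306,  483,  529]), array([0.   , 0.005, 0.01 , 0.015, 0.02 , 0.025, 0.03 , 0.035, 0.04 ,
       0.045, 0.05 , 0.055, 0.06 , 0.065, 0.07 , 0.075, 0.08 , 0.085,
       0.09 , 0.095]))
R (array([   0,   61, 1615,    0,    0,    0,    0,    2,   83,  247,  328,
        361,  385,  438,  408,  676,  334,  537,  591]), array([0.   , 0.005, 0.01 , 0.015, 0.02 , 0.025, 0.03 , 0.035, 0.04 ,
       0.045, 0.05 , 0.055, 0.06 , 0.065, 0.07 , 0.075, 0.08 , 0.085,
       0.09 , 0.095]))
```

View pics/w4.png

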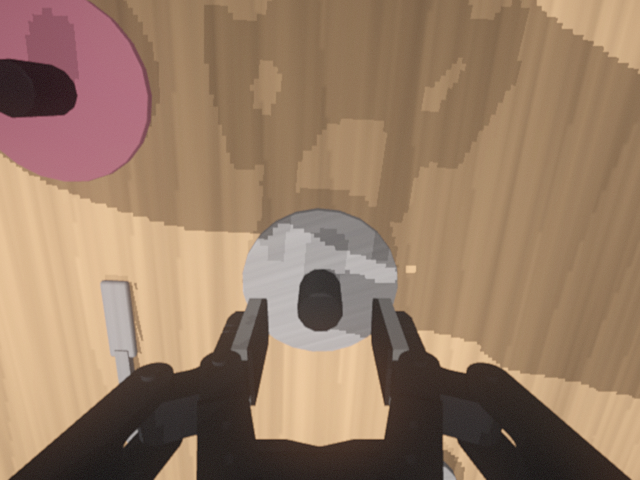

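The pads' lower ends measure z≈0.042 while the reported TCP is at 0.032. The real tips are therefore about 10 mm behind the TCP rather than ahead of it, and the fingers closed above the knob. The jar must have been held by about 5 mm of its rim. I trust the picture and go lower in checked steps.

Call:
apply_moves([
  {"jaw": 0.0, "xyz": [0, 0, 8], "twist": 0},
  {"jaw": 0.0, "xyz": [0, 0, 15], "twist": 0},
  {"jaw": 0.0, "xyz": [0, 0, 18], "twist": 0},
  {"jaw": 0.0, "xyz": [0, 0, 18], "twist": 0},
])

```text
time: 11.52
ee_pos: [0.4735, -0.1769, 0.0139]
tcp_rot: [-180.0, -0.0, 92.6]
wrist_force: [-1.0, 0.7, 0.5]
opening: 0.0425
grasp_force: 0.0
```

```bash
cat > tips.py <<'E'
from h import *
P=camera_params("wrist");p,d=camera("wrist");q=cloud(d,P);o=sensors.get_obs()
print(o["opening"],o["ee_pos"],o["wrist_force"])
h=o["opening"]/2;z=q[...,2]
for s in(-1,1):
    dx=s*(q[...,0]-o["ee_pos"][0]);m=(d>0)&(dx>h-.003)&(dx<h+.012)&(abs(q[...,1]-o["ee_pos"][1])<.013)
    k=np.histogram(z[m]-o["ee_pos"][2],bins=np.arange(-.03,.04,.004));print(k[0])
print(k[1].round(3))
E
python3 tips.py
```

```text
0.04268840806382715 [ 0.47367904 -0.17693289  0.01421229] [ 1.02305571 -0.36745398 -0.74970434]
[   0    0    0    0    0    0 1141   23    0   33  126  193  227  248
  252  278  304]
[  0   0   0   0   0   0 979  29   0  36 116 220 258 265 303 317 338]
[-0.03  -0.026 -0.022 -0.018 -0.014 -0.01  -0.006 -0.002  0.002  0.006
  0.01   0.014  0.018  0.022  0.026  0.03   0.034  0.038]
```

Call:
apply_moves([
  {"jaw": 0.0, "xyz": [0, 0, 4], "twist": 0},
  {"jaw": -0.3, "xyz": [0, 0, 4], "twist": 0},
  {"jaw": -0.7, "xyz": [0, 0, 4], "twist": 0},
  {"jaw": -0.9, "xyz": [0, 0, 4], "twist": 0},
  {"jaw": -0.9, "xyz": [0, 0, 4], "twist": 0},
], grip_force=40)

```text
time: 12.2
ee_pos: [0.4738, -0.177, 0.0104]
tcp_rot: [180.0, 0.0, 92.6]
wrist_force: [0.8, -0.5, 0.5]
opening: 0.0186
grasp_force: 39.1
```

Call:
apply_moves([
  {"jaw": -0.9, "xyz": [0, 0, 0], "twist": 0},
  {"jaw": -0.9, "xyz": [0, 0, 0], "twist": 0},
])

```text
time: 12.45
ee_pos: [0.4738, -0.177, 0.0104]
tcp_rot: [180.0, 0.0, 92.6]
wrist_force: [0.5, 0.6, 2.2]
opening: 0.0184
grasp_force: 39.1
```

Gripped (18.4 mm, 39 N). TCP is 10.4 mm above the cover origin, so the seat is at TCP z ≈ 0.149. Lift.

Call:
apply_moves([
  {"jaw": -0.9, "xyz": [0, 0, -10], "twist": 0},
  {"jaw": -0.9, "xyz": [0, 0, -50], "twist": 0},
  {"jaw": -0.9, "xyz": [0, 0, -105], "twist": 0},
  {"jaw": -0.9, "xyz": [0, 0, -160], "twist": 0},
  {"jaw": -0.9, "xyz": [0, 0, -205], "twist": 0},
])

```text
time: 13.08
ee_pos: [0.4736, -0.1769, 0.2181]
tcp_rot: [179.9, 0.0, 92.6]
wrist_force: [0.4, 0.8, -1.4]
opening: 0.0185
grasp_force: 39.3
```

```bash
python3 - <<'E'
from h import *
P=camera_params("wrist");p,d=camera("wrist");q=cloud(d,P);o=sensors.get_obs();e=o["ee_pos"];print(e,o["wrist_force"],o["opening"])
z=q[...,2]-e[2];m=(d>0)&(abs(z)<.006)&(np.hypot(q[...,0]-e[0],q[...,1]-e[1])<.045);r=q[m]
A=np.c_[r-e,np.ones(len(r))];f=np.linalg.lstsq(np.c_[r[:,:2]-e[:2],np.ones(len(r))],r[:,2]-e[2],rcond=None)[0];print(len(r),f,"tilt deg",np.degrees(f[:2]),r.min(0)-e,r.max(0)-e)
print(cv2.minEnclosingCircle(((r-e)[:,:2]*1000).astype(np.float32)))
t,td=camera("top");T=cloud(td,camera_params("top")).reshape(-1,3);k=(abs(T[:,2]-.144)<.005)&(np.hypot(T[:,0]-.546,T[:,1]-.08)<.04);print("jar",circ(T[k]),(T[k].min(0)+T[k].max(0))/2)
print(delta([.5455,.0798,.22]))
E
```

```text
[ 0.47469517 -0.17733616  0.22376635] [-3.09173722  0.06218098  2.16643298] 0.01883288037203941
13028 [ 0.00088638 -0.0035725  -0.0045767 ] tilt deg [ 0.0507856 -0.204689 ] [-0.03914402 -0.03747149 -0.00599951] [0.0360739  0.03843783 0.00599933]
((-1.0955158472061157, 0.3568600118160248), 38.39126205444336)
jar (array([0.54607238, 0.08013194, 0.02871067]), np.float64(0.0012598807153616984)) [0.54591366 0.0806297  0.14349401]
(array([253.8,  82.2,   0.8]), None, array([ 0.475 , -0.1775,  0.221 ]), array([1.796e+02, 1.700e-01, 9.263e+01]), array([-20.5,  -1.5,   3. ,  94. ,  -0. ,  66.9]))
```

Call:
apply_moves([
  {"jaw": -0.9, "xyz": [40, 13, 0], "twist": 0},
  {"jaw": -0.9, "xyz": [85, 28, 0], "twist": 0},
  {"jaw": -0.9, "xyz": [130, 42, 0], "twist": 0},
  {"jaw": -0.9, "xyz": [175, 57, 0], "twist": 0},
  {"jaw": -0.9, "xyz": [215, 70, 0], "twist": 0},
])

```text
time: 13.8
ee_pos: [0.5337, 0.0427, 0.2148]
tcp_rot: [-180.0, 0.0, 92.7]
wrist_force: [0.2, -1.4, -1.6]
opening: 0.0183
grasp_force: 39.4
```

Call:
apply_moves([
  {"jaw": -0.9, "xyz": [25, 8, 0], "twist": 0},
  {"jaw": -0.9, "xyz": [39, 13, 0], "twist": 0},
  {"jaw": -0.9, "xyz": [39, 13, 10], "twist": 0},
  {"jaw": -0.9, "xyz": [39, 13, 20], "twist": 0},
  {"jaw": -0.9, "xyz": [39, 13, 20], "twist": 0},
])

```text
time: 14.42
ee_pos: [0.5443, 0.0796, 0.194]
tcp_rot: [-179.9, 0.0, 92.6]
wrist_force: [0.9, -1.3, -2.3]
opening: 0.0183
grasp_force: 39.4
```

```bash
cat > chk.py <<'E'
from h import *
P=camera_params("wrist");p,d=camera("wrist");q=cloud(d,P);o=sensors.get_obs();e=o["ee_pos"];print(e,o["wrist_force"],o["opening"])
m=(d>0)&(abs(q[...,2]-e[2])<.006)&(np.hypot(q[...,0]-e[0],q[...,1]-e[1])<.045);r=q[m]
f=np.linalg.lstsq(np.c_[r[:,:2]-e[:2],np.ones(len(r))],r[:,2],rcond=None)[0];print("tilt",np.degrees(f[:2]),"z",f[2])
c=np.array(cv2.minEnclosingCircle((r[:,:2]*1000).astype(np.float32))[0])/1000;print("disc",c)
print(delta([*(e[:2]+[.5457,.0800]-c),.150]))
E
python3 chk.py
```

```text
[0.54453306 0.07972113 0.19476491] [-0.34307905  0.35295246 -0.62393072] 0.01853807099192167
tilt [-0.11723654 -0.32255669] z 0.19470311277406635
disc [0.54351666 0.07956281]
(array([ 0.3,  2.2, 44.8]), None, array([0.5445, 0.0797, 0.1948]), array([-1.7995e+02,  1.0000e-02,  9.2570e+01]), array([ 8.3,  4.5,  6.2, 91.7, -0. , 95.8]))
```

Call:
apply_moves([
  {"jaw": -0.9, "xyz": [0, 2, 10], "twist": 0},
  {"jaw": -0.9, "xyz": [0, 2, 22], "twist": 0},
  {"jaw": -0.9, "xyz": [0, 2, 32], "twist": 0},
  {"jaw": -0.9, "xyz": [0, 2, 35], "twist": 0},
  {"jaw": -0.9, "xyz": [0, 2, 35], "twist": 0},
])

```text
time: 15.1
ee_pos: [0.5468, 0.0807, 0.1601]
tcp_rot: [-180.0, 0.0, 92.6]
wrist_force: [0.2, -0.1, -1.2]
opening: 0.0185
grasp_force: 39.4
```

```bash
python3 chk.py
```

```text
[0.54697936 0.08072652 0.16046824] [-0.63140264 -1.13132467 -0.47186599] 0.01906208354819611
tilt [-0.06832719 -0.3027433 ] z 0.16080647619815255
disc [0.54651605 0.08058218]
(array([-0.5, -0.8, 10.5]), None, array([0.547 , 0.0807, 0.1605]), array([179.99,  -0.  ,  92.64]), array([ 8.4,  4.5,  2.4, 87.9, -0. , 95.8]))
```

Within 1 mm (3 mm is spare). I lower gently, watching the force.

Call:
apply_moves([
  {"jaw": -0.9, "xyz": [-0.5, -0.8, 2], "twist": 0},
  {"jaw": -0.9, "xyz": [-0.5, -0.8, 4], "twist": 0},
  {"jaw": -0.9, "xyz": [-0.5, -0.8, 6], "twist": 0},
  {"jaw": -0.9, "xyz": [-0.5, -0.8, 8], "twist": 0},
  {"jaw": -0.9, "xyz": [-0.5, -0.8, 8], "twist": 0},
])

```text
time: 15.78
ee_pos: [0.5461, 0.0801, 0.1521]
tcp_rot: [-180.0, 0.0, 92.6]
wrist_force: [0.9, -0.8, -0.9]
opening: 0.0186
grasp_force: 39.4
```

Call:
apply_moves([
  {"jaw": -0.9, "xyz": [0, 0, 1], "twist": 0},
  {"jaw": -0.9, "xyz": [0, 0, 2], "twist": 0},
  {"jaw": -0.9, "xyz": [0, 0, 2], "twist": 0},
])

```text
time: 16.15
ee_pos: [0.5461, 0.0802, 0.1502]
tcp_rot: [-180.0, -0.0, 92.6]
wrist_force: [0.1, -0.8, -1.8]
opening: 0.0184
grasp_force: 39.4
```

```bash
python3 chk.py
```

```text
[0.54613635 0.08017181 0.15023944] [ 0.23523224 -0.4119277  -0.84142689] 0.018227357569501803
tilt [-0.03148888 -0.31669543] z 0.15088931432362868
disc [0.5460354  0.08000043]
(array([ 0. , -0.3,  0.2]), None, array([0.5461, 0.0802, 0.1502]), array([-179.99,    0.  ,   92.64]), array([ 8.4,  4.4,  1.1, 86.8,  0. , 95.7]))
```

Call:
apply_moves([
  {"jaw": -0.9, "xyz": [0, 0, 0.7], "twist": 0},
  {"jaw": -0.9, "xyz": [0, 0, 0.7], "twist": 0},
])

```text
time: 16.45
ee_pos: [0.5462, 0.0801, 0.1496]
tcp_rot: [-180.0, 0.0, 92.6]
wrist_force: [0.1, -0.7, -1.2]
opening: 0.0182
grasp_force: 39.4
```

Call:
apply_moves([
  {"jaw": -0.9, "xyz": [0, 0, 0.5], "twist": 0},
  {"jaw": -0.9, "xyz": [0, 0, 0.5], "twist": 0},
])

```text
time: 16.7
ee_pos: [0.5462, 0.0802, 0.1494]
tcp_rot: [180.0, -0.0, 92.6]
wrist_force: [-0.6, -0.5, 2.1]
opening: 0.0183
grasp_force: 39.6
```

Contact begins (the force has turned upward and z lags). One small step more, then release slowly.

Call:
apply_moves([
  {"jaw": -0.9, "xyz": [0, 0, 0.3], "twist": 0},
  {"jaw": -0.9, "xyz": [0, 0, 0.3], "twist": 0},
])

```text
time: 16.95
ee_pos: [0.5462, 0.0802, 0.1494]
tcp_rot: [180.0, -0.0, 92.6]
wrist_force: [-2.1, 1.2, 4.7]
opening: 0.019
grasp_force: 39.9
```

```bash
python3 chk.py
```

```text
[0.546253   0.08015349 0.14939581] [-1.57680496  0.07870918  4.6719108 ] 0.018495563215812708
tilt [-0.0415929  -0.30306898] z 0.15012779952380517
disc [0.54538916 0.07993843]
(array([ 0. ,  0.3, -0.6]), None, array([0.5463, 0.0802, 0.1494]), array([179.96,  -0.  ,  92.63]), array([ 8.3,  4.3,  1. , 86.6, -0. , 95.7]))
```

Call:
apply_moves([
  {"jaw": -0.45, "xyz": [0, 0, 0], "twist": 0},
  {"jaw": -0.3, "xyz": [0, 0, 0], "twist": 0},
  {"jaw": 0.0, "xyz": [0, 0, 0], "twist": 0},
  {"jaw": 0.2, "xyz": [0, 0, 0], "twist": 0},
  {"jaw": 0.2, "xyz": [0, 0, -10], "twist": 0},
])

```text
time: 17.62
ee_pos: [0.5458, 0.0801, 0.1584]
tcp_rot: [-179.9, 0.0, 92.6]
wrist_force: [-1.1, 0.6, 0.1]
opening: 0.051
grasp_force: 0.0
```

Call:
apply_moves([
  {"jaw": 0.2, "xyz": [0, 0, -40], "twist": 0},
  {"jaw": 0.2, "xyz": [40, 0, -80], "twist": 0},
  {"jaw": 0.2, "xyz": [80, 0, -80], "twist": 0},
  {"jaw": 0.2, "xyz": [120, 0, -80], "twist": 0},
  {"jaw": 0.2, "xyz": [140, 0, -80], "twist": 0},
])

```text
time: 18.25
ee_pos: [0.5396, 0.2217, 0.2393]
tcp_rot: [180.0, -0.0, 92.7]
wrist_force: [0.8, 0.4, 0.1]
opening: 0.0514
grasp_force: 0.0
```

```bash
python3 - <<'E'
from h import *
s,sd=camera("scene")
for n in("wrist","top"):
    P=camera_params(n);p,d=camera(n);q=cloud(d,P).reshape(-1,3);q=q[d.ravel()>0]
    if n=="wrist":cv2.imwrite("pics/end.png",np.hstack([cv2.resize(p[200:480,200:480],(400,400)),cv2.resize(s[230:350,330:450],(400,400),interpolation=2)])[...,::-1]);W=p;PW=P
    m=(abs(q[:,2]-.150)<.006)&(np.hypot(q[:,0]-.546,q[:,1]-.08)<.045);r=q[m]
    f=np.linalg.lstsq(np.c_[r[:,:2]-[.546,.08],np.ones(len(r))],r[:,2],rcond=None)[0]
    print(n,len(r),"tilt",np.degrees(f[:2]),"z",f[2],"c",cv2.minEnclosingCircle((r[:,:2]*1000).astype(np.float32)))
for n,im,PP in(("w",W,PW),("s",s,camera_params("scene"))):
    C=np.array([.5457,.08]);uv=cv2.projectPoints(np.array([[*C,.1]]),PP["rvec"],PP["tvec"],PP["mtx"],None)[0].ravel().astype(int);k=70
    az,g=labaz(im,PP,C,(uv[0]-k,uv[0]+k,uv[1]-k,min(480,uv[1]+k)));print(n,uv,[(a,int(np.percentile(g[(az>=a)&(az<a+3)],90))) for a in range(42,153,3) if ((az>=a)&(az<a+3)).any()])
print(sensors.get_obs()["ee_pos"],sensors.get_obs()["time"])
E
```

```text
wrist 5035 tilt [-0.01937775 -0.71613527] z 0.15015916961752718 c ((545.627197265625, 80.74523162841797), 38.128047943115234)
top 1068 tilt [-0.06451871  0.04487158] z 0.1494002632586052 c ((546.7027587890625, 79.9293441772461), 38.261573791503906)
w [319 371] [(42, 63), (45, 63), (48, 64), (51, 68), (54, 101), (57, 109), (60, 109), (63, 106), (66, 94), (69, 104), (72, 105), (75, 100), (78, 106), (81, 104), (84, 106), (87, 110), (90, 109), (93, 108), (96, 108), (99, 131), (102, 123), (105, 126), (108, 128), (111, 126), (114, 134), (117, 137), (120, 112), (123, 139), (126, 146), (129, 147), (132, 143), (135, 112), (138, 86), (141, 87), (144, 88), (147, 88), (150, 87)]
s [364 271] [(42, 67), (45, 67), (48, 67), (51, 66), (54, 79), (57, 121), (60, 125), (63, 123), (66, 122), (69, 98), (72, 120), (75, 71), (78, 95), (81, 56), (84, 105), (87, 51), (90, 46), (93, 102), (96, 47), (99, 46), (102, 134), (105, 133), (108, 85), (111, 49)]
[0.53964811 0.22033161 0.2388811 ] 18.4
```

View pics/end.png

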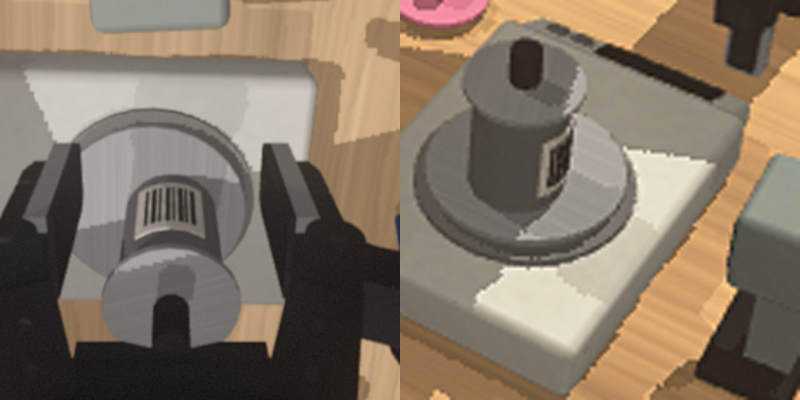

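The cover sits level on the rim, with its disc top at z 0.150 and its centre within 1 mm of the jar's. The label at crop (170,207) still faces the reader (94.5°), the jar is upright and the robot is clear.

```bash
python3 -c "
from workcell import bot
print(bot.job_done())"
```

```text
the job is handed in; nothing more can be done
None
```

The job is handed in at about 18 s: the jar's label faces the reader window to within about 1° by my measurements, and the larger grey cover sits level on the rim; I did not touch the bystanders.

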